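Draw a sprung length rod out to its mark and hold it

TASK

On the plywood length jig, first press both orange locating pins down until their heads sit fully home on the board. Then take the yellow upright handle, pull the sprung rod out of its tube until its black pointer lies on the red mark on the wooden scale, and finish there, still holding the rod out against its spring with the gripper: do not let go. Leave the red mark and everything else on the bench where they are.

Things in the scene. Friction and masses are not known exactly. Their poses are not given: they have to be found in the camera images.
- jig: Fixed plywood board 400 x 200 mm, top 18 mm above the bench, carrying an aluminium tube. Axes: +x along the tube from closed end to mouth, the pull direction; +y across, to the side with the two pins; z up. Origin on the bench below the tube's mouth. The board spans x -170 to 230, y -110 to 90 mm.
- tube_mouth (a point): Mouth of the aluminium tube (24 mm thick) on its centre line, 50 mm above the bench, straight above the jig's origin. The tube runs from here along jig -x for 160 mm in two blue clamps at x -130 and -25 (30 x 50 mm, 76 mm high with screws).
- handle (a point): On the axis of the yellow upright cylindrical handle at the rod's end: 22 mm diameter, yellow from 61 to 118 mm above the bench; this point is at 95 mm, a good height to pinch. With the rod in it stands at jig x 70, y 0 mm; it moves along jig +x with the rod. Below it a dark 26 mm block. Nothing within 50 mm of it is higher than 68 mm.
- rod (a joint): How far the rod is drawn out, m: 0 fully in (start), 0.150 at its end stop. A spring draws it back in: about 4 N at 0, rising by 0.05 N per mm, plus 0.4 N friction. Let go, it slides back to 0.
- pointer (a point): Tip of the black pointer that the rod carries on the scale side (74 mm from the handle's axis towards jig -y), 3 mm wide, 46 mm above the bench. It has the same jig x as the handle's axis.
- mark_line (a point): Middle of the top of the red mark, a tab 10 mm wide (along jig x), top 41 mm above the bench, on a wooden scale rail (24 mm wide, 36 mm high, jig x 35 to 225, y -82 mm). The pointer tip passes just above this point and is on the mark when both have the same jig x, to 5 mm. The tab can be shoved: leave it alone.
- mark (a joint): Where the red mark is set on the scale, m: the value that rod must reach for the pointer to lie at the middle of the mark. Between 0.060 and 0.110 and different each time.
- pin_a (a joint): How far the first pin is pushed down, m: 0 is 14 mm proud, 0.014 is fully home (underside of the head on the board). It starts at 0 to 0.006. It resists with about 5 N friction and stays where it is left.
- pin_b (a joint): The same for the second pin.
- pin_a_top (a point): Centre of the top of the first pin's round orange head, 26 mm diameter, 12 mm thick, at jig x -135, y 58 mm. The top is 30 mm above the bench when home, 38 to 44 mm at the start.
- pin_b_top (a point): Centre of the top of the second pin's head, the same, at jig x 195, y 58 mm.
- mallet: Bystander: wooden mallet, head 130 x 65 x 90 mm high, handle 34 mm thick pointing to its +y, out to 230 mm. Origin under the head.
- glue_jar: Bystander: amber jar, 56 mm diameter, 75 mm high, origin under its centre.
- wax_tub: Bystander: white tub with a brown lid, 72 mm diameter, 60 mm high, origin under its centre.
- spray_can: Bystander: blue can with a red top, 56 mm diameter, 150 mm high, origin under its centre.
- offcut: Bystander: dark wood offcut, 60 x 24 x 20 mm high, lying on the jig board between the two pins, top 38 mm above the bench. Origin under its centre.
- pencil: Bystander: flat red carpenter's pencil, 175 x 13 x 8 mm, lying beside the jig. Origin under its centre.
- screwdriver: Bystander: screwdriver with a red handle, 200 mm long, 26 mm thick, origin under its middle, lying on the bench beyond the pull end of the jig.

How it is judged:
By the outcome, as a careful person would: the job done as asked, in the order asked, and still so for the second after the job is handed in, while the arm keeps its last pose, push and grip.
It also fails if it takes over 48 s, if anything falls off the work surface, if the arm or the gripper's body presses on something with over 40 N, if the wrist force passes 120 N, or if a joint passes its speed limit or range.

ROBOT

A 6-joint arm with a two-finger parallel gripper is mounted at the origin on the work surface. World frame = base frame: x ahead of the robot, y to its left, z up, the work surface at z = 0. Lengths are in m, angles in degrees, forces in N, time in s.
With the tool pointing down it reaches from about 0.325 to 0.9 m from the base axis. Payload 6.1 kg.
Tool frame: the origin (TCP) lies on the centre line of the jaws, within the pads' length; the fingertips stand env.tcp_to_tips ahead of it and the grasp point (between the pads) lies 3 mm ahead of it (env.tcp_to_tips is the distance from the TCP to the fingertips, in m); z points along the fingers, y is the line along which they close (so a half turn about z gives the same grasp; the last joint's range is limited). The gripper opens to 85 mm and grips with 20 to 120 N. Pads are 22 mm wide; open, the fingers measure 114 mm over their backs; the gripper's body (76 mm by 85 mm) begins 54 mm behind the grasp point. The pads swing forward as they close: fully open they stand 13 mm farther back than shut.
Start: joints at [-73.344, 12.628, 87.462, -0, 79.91, -7.225], TCP at [0.253, -0.571, 0.253] pointing down, gripper open.
Joint ranges: [-170.65, 170.65], [-52.31, 119.04], [5.05, 147.46], [-71.25, 251.25], [11.57, 151.72], [-153.62, 153.62]. Speed limits (degrees/s): [147.25, 147.25, 172.46, 180, 180, 180].

INTERFACE

Orientations are given as [roll, pitch, yaw] about the fixed x, y, z axes, in that order (R = Rz(yaw) Ry(pitch) Rx(roll)).
In Python, from rig import observe, read_camera, camera_info, env gives the robot as it stands.
- The arm moves only by the tool drive_tool, never from a script. Its argument "series" is a list of rows, each a list of 4 numbers: the shift along the tool's x, y, z in mm, then the turn about the tool's z in rad. In form: [[tx, ty, tz, roll], ...]. A call has 1 to 8 rows; each row shifts and turns the commanded pose from where the row before left it, along the tool's axes as they then stand; what a row does not reach is not made up. A row lasts 1/10 s, in which the tool goes at most 50 mm and 8.59 degrees, less where a joint would pass 70% of its speed; a pose out of reach is approached as far as the arm can. A call is refused whole if a number of a shift passes 50 or a number of a turn 0.15, either way. A call with a gripper value outside its range is refused whole. "gripper" is the opening, from -1 (shut) to 1 (fully open), so that 0 is half open, set as the call begins (left out, the last holds). The fingers move at their own pace and stop on an object; the grip force is fixed at half the most. Time passes only in rows, so rows that do not move let the fingers close. It gives the time, the measured TCP pose, the force, the opening and the grip force at its end, in the units of the state.
- observe(): the state, without advancing time (a new reading comes with each control period).
- read_camera(name): name is "scene" or "top" or "wrist"; returns the picture (384x512x3 uint8, red, green, blue); there is no depth.
- camera_info(name): a dict with "camera_matrix" (3x3 intrinsics, pixels), "position" and "attitude" of the camera in the world. Camera axes: x right, y up, looking along -z (the intrinsics and any distortion apply to the point x, -y, -z); pixel columns grow to the right and rows downward; lengths in m; the calibration is good to about 2 mm. A picture is of the moment at which its call begins: read the wrist's pose just before it. camera_info takes no time and is no camera call; for the wrist camera it gives the pose at the moment of the call.
- env.sign_off(): hands the job in; it is judged then, once.
The state is a dict: "t": time; "qpos": joint angles; "joint_velocities": joint speeds; "joint_torque": joint torques, N m; "tool_pos": TCP position; "eef_rot": TCP orientation; "ft_force": force on the tool from outside, world axes, zero at the start; "wrist_torque": the same for the moment, N m; "finger_gap": opening from 0.0 (shut) to 1.0 (fully open); "grip_force": force on a finger pad.
Only numpy, scipy, OpenCV 4.12 (cv2) and the standard library are available. Lean on these libraries where they do the work, as an engineer would, in place of code of your own. Each camera call takes 0.05 s, during which the arm holds its last target. There are 200 camera calls.

## Working session

There is one attempt and no reset: what is moved stays moved. The work goes in short steps, Python scripts to look and compute and a tool call to move; the robot and the scene stay as the last step left them, time stands still between calls to the robot, and variables do not carry over. Pictures are saved under pics/ and viewed, at most 10 in all, crops included, and the job is handed in when it is done.

Besides the shell and the picture viewer there is one more tool, called in YAML: its name, and indented under it one key for each argument. drive_tool: Moves the arm, as the interface text tells. Its arguments: {"type":"object","properties":{"series":{"type":"array"},"gripper":{"type":"number"}},"required":["series"]}

```bash
mkdir -p pics; ls
cat > h.py <<'E'
import numpy as np, cv2
from rig import observe, read_camera, camera_info, env
def snap(n,f,crop=None,s=1):
    im=read_camera(n)
    if crop: im=im[crop[1]:crop[3],crop[0]:crop[2]]
    im=cv2.resize(im,None,fx=s,fy=s,interpolation=cv2.INTER_CUBIC)
    cv2.imwrite('pics/'+f,im[:,:,::-1])
E
python3 - <<'E'
from h import *
for n in("scene","top","wrist"): print(n,camera_info(n))
print(env.tcp_to_tips); o=observe(); print(o)
snap("top","top0.png",s=1.5)
snap("scene","scene0.png",s=1.5)
E
```

```text
pics
scene {'camera_matrix': array([[349.57904959,   0.        , 252.20852936],
       [  0.        , 349.57904959, 191.5536896 ],
       [  0.        ,   0.        ,   1.        ]]), 'position': array([ 0.90098748, -0.26464965,  0.70567796]), 'attitude': array([36.94609855,  0.79193636, 48.98776349])}
top {'camera_matrix': array([[497.64192207,   0.        , 256.37289751],
       [  0.        , 497.64192207, 190.52303405],
       [  0.        ,   0.        ,   1.        ]]), 'position': array([0.36101249, 0.05159294, 1.3116168 ]), 'attitude': array([  8.87364326,  -0.66844746, -90.01509539])}
wrist {'camera_matrix': array([[292.90767361,   0.        , 255.42018148],
       [  0.        , 292.90767361, 193.20674136],
       [  0.        ,   0.        ,   1.        ]]), 'position': array([ 0.31531113, -0.54389206,  0.37450661]), 'attitude': array([-15.36832791,   0.0894866 , -66.15936667])}
0.022
{'t': 0.0, 'qpos': array([-7.33456438e+01,  1.26760778e+01,  8.75250909e+01, -1.04493448e-03,
        7.99097048e+01, -7.22196367e+00]), 'joint_velocities': array([-0.07403012, -0.0746166 ,  0.00335888, -0.0236907 ,  0.05810821,
        0.05538429]), 'joint_torque': array([ 1.02018894e-03, -4.96905041e+01, -3.89389586e+01,  1.70562043e-05,
        1.12450068e-02,  1.58397711e-05]), 'tool_pos': array([ 0.25283856, -0.57096774,  0.25219638]), 'eef_rot': array([-1.79889877e+02, -1.29180328e-02,  2.38764915e+01]), 'ft_force': array([-0.19758583,  0.46387722,  0.33546001]), 'wrist_torque': array([-0.03774408, -0.05145849,  0.04766824]), 'grip_force': 0.0, 'finger_gap': 1.000478714006486}
```

View pics/top0.png

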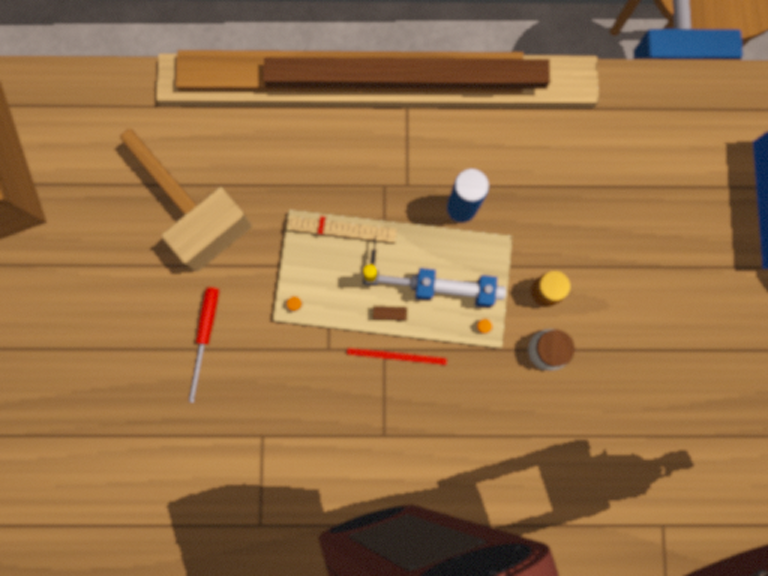

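View pics/scene0.png

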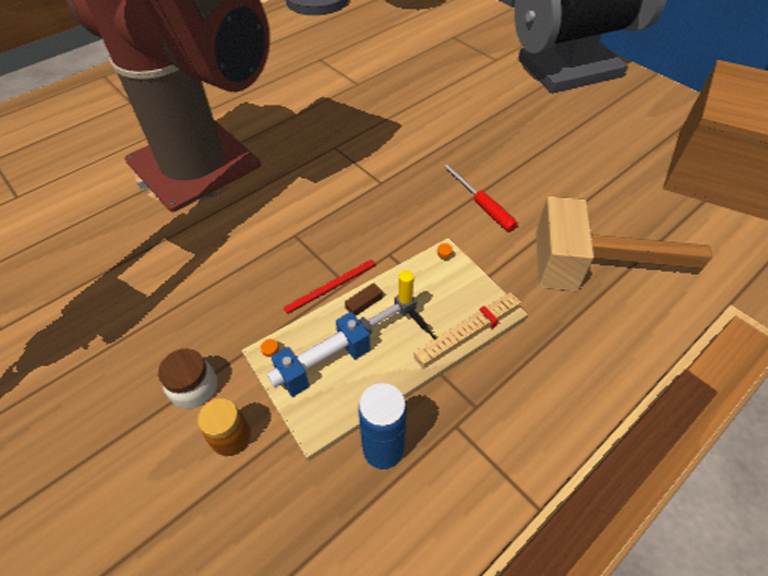

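The top view shows the pins at about (293,304) and (484,326), the handle at (370,272) and the mark at (322,226), in 1.5x pixels. I'll enlarge both views.

Run:
```python
from h import *
snap("top","top1.png",(175,130,350,240),4.5)
snap("scene","scene1.png",(155,150,355,310),4)
```

```text
(no output)
```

View pics/top1.png

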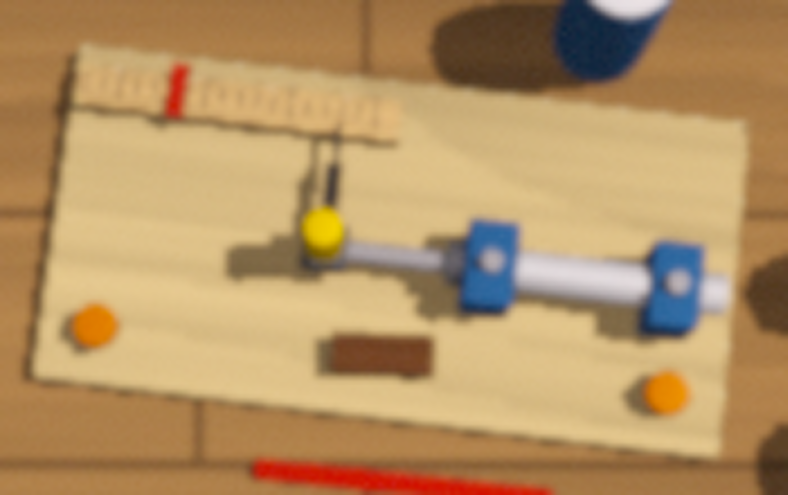

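View pics/scene1.png

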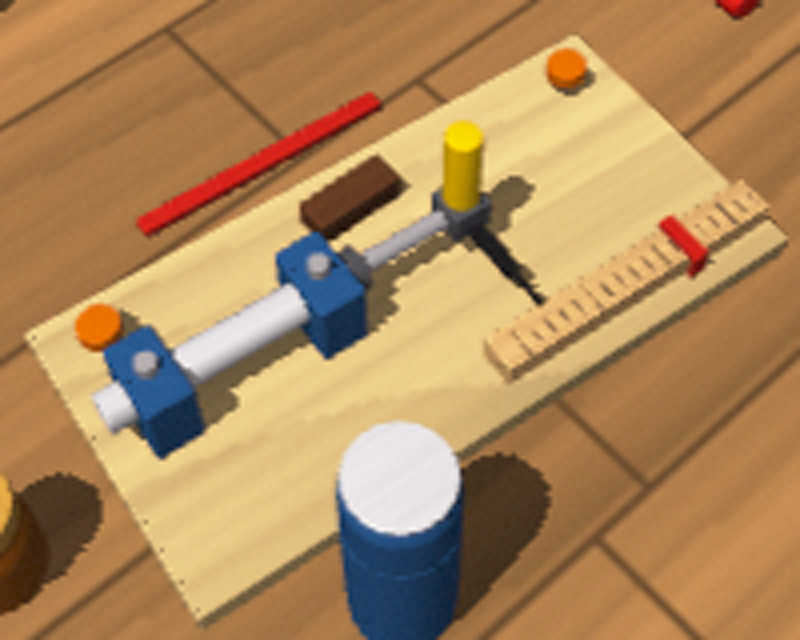

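Top crop (4.5x): board corners are at (80,45), (747,122), (718,457) and (32,378), pins at (95,325) and (667,393), the handle top at (323,230) and the mark at (177,91). Scene crop (4x): corners are at (577,36), (787,243), (202,625) and (25,337), the handle top at (463,133) and the mark at about (684,240). Next I'll fit the jig pose.

```bash
cat > fit.py <<'E'
from h import *
from scipy.spatial.transform import Rotation as Ro
from scipy.optimize import least_squares
T=dict(c1=(80,45),c2=(747,122),c3=(718,457),c4=(32,378),b=(95,325),a=(667,393),h=(323,230),m=(177,91),s1=(492,260),s2=(679,281))
S=dict(c4=(577,36),c1=(787,243),c2=(202,625),c3=(25,337),b=(567,64),a=(99,322),h=(463,133),m=(684,240),s1=(318,262),s2=(146,360))
def pts(p):
    J=dict(c1=(230,-110,18),c2=(-170,-110,18),c3=(-170,90,18),c4=(230,90,18),b=(195,58,p[4]),a=(-135,58,p[3]),h=(70,0,118),m=(70+p[5],-82,41),s1=(-25,0,76),s2=(-130,0,76))
    R=Ro.from_euler('z',p[2]).as_matrix()
    return {k:R@np.array(v)/1e3+[p[0],p[1],0] for k,v in J.items()}
def proj(n,P,d):
    c=camera_info(n);R=Ro.from_euler('xyz',c['attitude'],degrees=True).as_matrix()
    q=R.T@(P-c['position']); K=c['camera_matrix']
    return np.array([K[0,2]+K[0,0]*q[0]/-q[2],K[1,2]-K[1,1]*q[1]/-q[2]])+d
def res(p):
    W=pts(p);r=[]
    for n,D,o,s,d in(("top",T,(175,130),4.5,p[6:8]),("scene",S,(155,150),4,p[8:10])):
        for k,v in D.items(): r+=list(proj(n,W[k],d)-((np.array(v)+.5)/s-.5+o))
    return np.array(r+[.3*x for x in p[6:10]]+[.05*(p[3]-41),.05*(p[4]-41)])
f=least_squares(res,[.45,0,-1.6+0,40,40,85,0,0,0,0],loss='soft_l1')
f=min([least_squares(res,[.4,0,a,40,40,85,0,0,0,0],loss='soft_l1') for a in(0,1.57,3.1,-1.57)],key=lambda f:f.cost)
if __name__=="__main__":
    print(f.x.round(4),np.degrees(f.x[2]),f.cost); print(res(f.x)[:40].reshape(2,-1,2).round(1))
    for k,v in pts(f.x).items(): print(k,v.round(4))
E
python3 fit.py
```

```text
Traceback (most recent call last):
  File "fit.py", line 19, in <module>
    f=least_squares(res,[.45,0,-1.6+0,40,40,85,0,0,0,0],loss='soft_l1')
  File "fit.py", line 17, in res
    for k,v in D.items(): r+=list(proj(n,W[k],d)-((np.array(v)+.5)/s-.5+o))
                                  ~~~~^^^^^^^^^^
  File "fit.py", line 11, in proj
    c=camera_info(n);R=Ro.from_euler('xyz',c['attitude'],degrees=True).as_matrix()
ValueError: time passes only in moves, steps and waits
```

```bash
sed -i 's/^def pts/C={n:camera_info(n) for n in("top","scene")}\ndef pts/; s/c=camera_info(n);/c=C[n];/; /^f=least_squares/d' fit.py; python3 fit.py; python3 -c "
from h import *; print(observe()['t'])"
```

```text
[ 5.63500e-01 -5.90000e-03  1.45430e+00  4.16713e+01  4.13606e+01
  9.62839e+01  6.19800e-01 -4.88900e-01  1.13800e-01  7.43400e-01] 83.32296487572276 3.5201150327863426
[[[-0.3 -0.2]
  [ 0.4  0.1]
  [-0.   0.2]
  [-0.1 -0.1]
  [-0.1 -0.1]
  [ 0.4 -0.2]
  [-0.1 -0.5]
  [-0.2  0.5]
  [ 0.   0.1]
  [-0.1  0.3]]

 [[-0.3 -0.3]
  [ 0.5 -0.7]
  [-0.7 -0.6]
  [-0.1 -0.6]
  [ 0.1  0.1]
  [-0.2  0.2]
  [ 0.5  1.1]
  [-0.6 -0.7]
  [ 0.4  0.9]
  [ 0.2  1. ]]]
c1 [0.6995 0.2097 0.018 ]
c2 [ 0.653  -0.1876  0.018 ]
c3 [ 0.4543 -0.1643  0.018 ]
c4 [0.5008 0.233  0.018 ]
b [0.5285 0.1945 0.0414]
a [ 0.4902 -0.1333  0.0417]
h [0.5716 0.0636 0.118 ]
m [0.6643 0.1497 0.041 ]
s1 [ 0.5606 -0.0307  0.076 ]
s2 [ 0.5484 -0.135   0.076 ]
0.2
```

drive_tool:
  series:
    - [0,0,0,0.1335]
    - [0,0,0,0.1335]
    - [0,0,0,0.1335]
    - [0,0,0,0.1335]
    - [0,0,0,0]
  gripper: -1

```text
t: 0.7
tool_pos: [0.2529, -0.5713, 0.253]
eef_rot: [-180.0, 0.0, -6.8]
ft_force: [0.2, 0.1, 0.5]
finger_gap: 0.143
grip_force: 0.0
```

drive_tool:
  series:
    - [13,-33,0,0]
    - [13,-33,0,0]
    - [13,-33,0,0]
    - [13,-33,0,0]
    - [13,-33,0,0]
    - [13,-33,0,0]
    - [13,-33,0,0]

```text
t: 1.4
tool_pos: [0.3708, -0.3513, 0.2533]
eef_rot: [180.0, -0.0, -6.5]
ft_force: [0.7, 0.3, -0.6]
finger_gap: 0.002
grip_force: 0.0
```

drive_tool:
  series:
    - [13,-33,0,0]
    - [13,-33,0,0]
    - [13,-33,0,0]
    - [13,-33,0,0]
    - [13,-33,0,0]
    - [13,-33,0,0]
    - [13,-33,0,0]
    - [0,0,0,0]

```text
t: 2.2
tool_pos: [0.489, -0.1306, 0.2533]
eef_rot: [-179.9, -0.0, -6.3]
ft_force: [-0.1, -1.1, 0.7]
finger_gap: -0.001
grip_force: 0.0
```

```bash
cat > go.py <<'E'
import sys
from h import *
from scipy.spatial.transform import Rotation as Ro
o=observe(); R=Ro.from_euler('xyz',o['eef_rot'],degrees=True)
print(o['t'],o['tool_pos'].round(4),o['eef_rot'].round(2),o['qpos'].round(1),o['ft_force'].round(1),'move',(R.inv().apply(np.array(sys.argv[1:4],float)-o['tool_pos'])*1e3).round(1))
E
python3 go.py .4902 -.1333 .09
```

```text
2.2 [ 0.489  -0.1306  0.2533] [-1.7992e+02 -3.0000e-02 -6.2500e+00] [-2.390e+01 -3.800e+00  1.049e+02  1.000e-01  7.890e+01  7.230e+01] [-0.1 -1.1  0.7] move [  1.4   2.8 163.3]
```

drive_tool:
  series:
    - [1.5,3,30,0]
    - [0,0,30,0]
    - [0,0,30,0]
    - [0,0,30,0]
    - [0,0,30,0]
    - [0,0,12,0]
    - [0,0,0,0]

```text
t: 2.9
tool_pos: [0.4873, -0.1369, 0.0895]
eef_rot: [-179.9, 0.2, -6.6]
ft_force: [-0.1, 1.4, -0.1]
finger_gap: 0.003
grip_force: 0.0
```

```bash
python3 go.py .4902 -.1333 .052; python3 -c "
from h import *
snap('scene','scene2.png',(155,150,355,310),4)"
```

```text
2.9 [ 0.4873 -0.1369  0.0895] [-179.93    0.23   -6.65] [-24.6   7.3 112.5  -0.   60.4  72. ] [-0.1  1.4 -0.1] move [ 2.6 -3.9 37.5]
```

View pics/scene2.png

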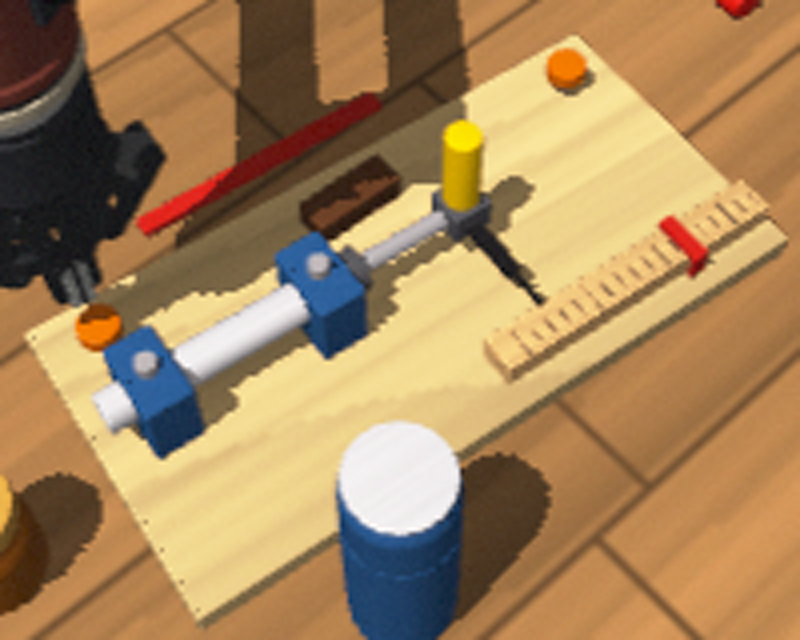

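Fingertips show at about (80,300), just above the head of pin a. The offset is small, so I'll correct it while descending.

drive_tool:
  series:
    - [2,-3,5,0]
    - [0,0,10,0]
    - [0,0,8,0]
    - [0,0,4,0]
    - [0,0,4,0]
    - [0,0,3,0]
    - [0,0,0,0]

```text
t: 3.65
tool_pos: [0.4912, -0.1343, 0.057]
eef_rot: [-180.0, 0.0, -6.7]
ft_force: [0.1, -0.8, -0.3]
finger_gap: -0.0
grip_force: 0.0
```

```bash
python3 go.py .4902 -.1333 .052
```

```text
3.65 [ 0.4912 -0.1343  0.057 ] [-1.80e+02  1.00e-02 -6.71e+00] [-24.2  10.6 113.    0.   56.4  72.5] [ 0.1 -0.8 -0.3] move [-1.2 -0.9  5. ]
```

drive_tool:
  series:
    - [-1,-1,2,0]
    - [0,0,2,0]

```text
t: 3.85
tool_pos: [0.4913, -0.134, 0.0541]
eef_rot: [179.9, -0.1, -6.7]
ft_force: [-0.6, -2.8, 4.8]
finger_gap: 0.004
grip_force: 2.5
```

drive_tool:
  series:
    - [0,0,2,0]
    - [0,0,0,0]

```text
t: 4.05
tool_pos: [0.4913, -0.134, 0.052]
eef_rot: [179.9, -0.1, -6.7]
ft_force: [0.4, -3.0, 4.9]
finger_gap: 0.003
grip_force: 2.6
```

drive_tool:
  series:
    - [0,0,2,0]
    - [0,0,0,0]

```text
t: 4.25
tool_pos: [0.4915, -0.1341, 0.0518]
eef_rot: [179.9, -0.1, -6.7]
ft_force: [-7.5, -0.8, 23.4]
finger_gap: 0.0
grip_force: 11.4
```

drive_tool:
  series:
    - [0,0,2,0]
    - [0,0,0,0]

```text
t: 4.45
tool_pos: [0.4917, -0.1342, 0.0517]
eef_rot: [179.9, -0.1, -6.7]
ft_force: [-13.9, 1.5, 40.3]
finger_gap: -0.005
grip_force: 19.8
```

Pin a is home: the force jumped from 5 N to 40 N at tip height 30 mm. On to pin b.

drive_tool:
  series:
    - [0,0,-10,0]
    - [0,0,-40,0]
    - [0,0,-40,0]
    - [0,0,-30,0]
    - [0,-33,0,0]
    - [0,-33,0,0]
    - [0,-33,0,0]
    - [0,-33,0,0]

```text
t: 5.25
tool_pos: [0.5052, -0.0006, 0.1666]
eef_rot: [-180.0, 0.1, -6.7]
ft_force: [0.4, 0.3, 0.8]
finger_gap: -0.004
grip_force: 0.0
```

drive_tool:
  series:
    - [0,-33,0,0]
    - [0,-33,0,0]
    - [0,-33,0,0]
    - [0,-33,0,0]
    - [0,-33,0,0]
    - [0,-33,0,0]
    - [0,0,0,0]

```text
t: 5.95
tool_pos: [0.5282, 0.1981, 0.1664]
eef_rot: [-179.9, 0.1, -6.5]
ft_force: [-0.6, -0.6, 0.2]
finger_gap: 0.001
grip_force: 0.0
```

```bash
python3 go.py .5285 .1945 .07
```

```text
5.95 [0.5282 0.1981 0.1664] [-1.7992e+02  9.0000e-02 -6.5100e+00] [1.250e+01 8.900e+00 1.015e+02 1.000e-01 6.970e+01 1.090e+02] [-0.6 -0.6  0.2] move [ 0.9  3.7 96.4]
```

drive_tool:
  series:
    - [0.5,2,30,0]
    - [0,0,30,0]
    - [0,0,25,0]
    - [0,0,10,0]
    - [0,0,0,0]

```text
t: 6.45
tool_pos: [0.5274, 0.1918, 0.0702]
eef_rot: [179.9, 0.3, -6.7]
ft_force: [-0.6, 0.1, 0.5]
finger_gap: 0.004
grip_force: 0.0
```

```bash
python3 go.py .5285 .1945 .052
```

```text
6.45 [0.5274 0.1918 0.0702] [179.93   0.25  -6.74] [ 11.9  15.9 104.8   0.   59.5 108.7] [-0.6  0.1  0.5] move [ 0.8 -2.9 18.2]
```

drive_tool:
  series:
    - [0.5,-2,4,0]
    - [0,0,4,0]
    - [0,0,3,0]
    - [0,0,3,0]
    - [0,0,2,0]
    - [0,0,0,0]

```text
t: 7.05
tool_pos: [0.5307, 0.1946, 0.0569]
eef_rot: [-180.0, -0.1, -6.7]
ft_force: [0.1, -0.4, 2.1]
finger_gap: -0.001
grip_force: 1.4
```

drive_tool:
  series:
    - [0,0,2,0]
    - [0,0,2,0]
    - [0,0,0,0]

```text
t: 7.35
tool_pos: [0.5306, 0.1945, 0.0524]
eef_rot: [-180.0, -0.1, -6.7]
ft_force: [2.0, -0.2, 1.9]
finger_gap: 0.001
grip_force: 1.6
```

drive_tool:
  series:
    - [0,0,2,0]
    - [0,0,0,0]

```text
t: 7.55
tool_pos: [0.5307, 0.1946, 0.0519]
eef_rot: [-180.0, -0.1, -6.7]
ft_force: [-2.9, -1.1, 15.2]
finger_gap: 0.002
grip_force: 7.5
```

drive_tool:
  series:
    - [0,0,2,0]
    - [0,0,0,0]

```text
t: 7.75
tool_pos: [0.5309, 0.1946, 0.0518]
eef_rot: [-180.0, -0.1, -6.7]
ft_force: [-8.6, -2.7, 29.1]
finger_gap: -0.0
grip_force: 14.6
```

drive_tool:
  series:
    - [0,0,-10,0]
    - [0,0,-40,0]
    - [0,0,-40,0]
    - [0,0,-30,0]
    - [0,0,0,0]
  gripper: 1

```text
t: 8.25
tool_pos: [0.5323, 0.1949, 0.1728]
eef_rot: [-179.9, -0.4, -6.7]
ft_force: [0.3, -0.3, 0.7]
finger_gap: 0.846
grip_force: 0.0
```

```bash
python3 go.py .5716 .0636 .17;  python3 go.py .5716 .0636 .0935
```

```text
8.25 [0.5323 0.1949 0.1728] [-179.88   -0.38   -6.71] [ 12.1   8.5 101.1  -0.   70.  108.9] [ 0.3 -0.3  0.7] move [ 54.4 125.8   2.9]
8.25 [0.5323 0.1949 0.1728] [-179.88   -0.38   -6.71] [ 12.1   8.5 101.1  -0.   70.  108.9] [ 0.3 -0.3  0.7] move [ 53.9 126.   79.4]
```

drive_tool:
  series:
    - [9,21,0,0]
    - [9,21,0,0]
    - [9,21,0,0]
    - [9,21,0,0]
    - [9,21,0,0]
    - [9,21,0,0]
    - [0,0,0,0]

```text
t: 8.95
tool_pos: [0.5681, 0.0606, 0.1662]
eef_rot: [179.9, 0.2, -6.9]
ft_force: [0.4, 0.8, -0.3]
finger_gap: 1.003
grip_force: 0.0
```

```bash
python3 go.py .5716 .0636 .0935; python3 -c "
from h import *
snap('wrist','w1.png',None,1.5)
snap('scene','scene3.png',(155,120,355,260),4)"
```

```text
8.95 [0.5681 0.0606 0.1662] [179.94   0.19  -6.87] [-1.800e+00  1.000e+01  1.003e+02 -1.000e-01  7.000e+01  9.510e+01] [ 0.4  0.8 -0.3] move [ 3.4 -3.5 72.7]
```

View pics/w1.png

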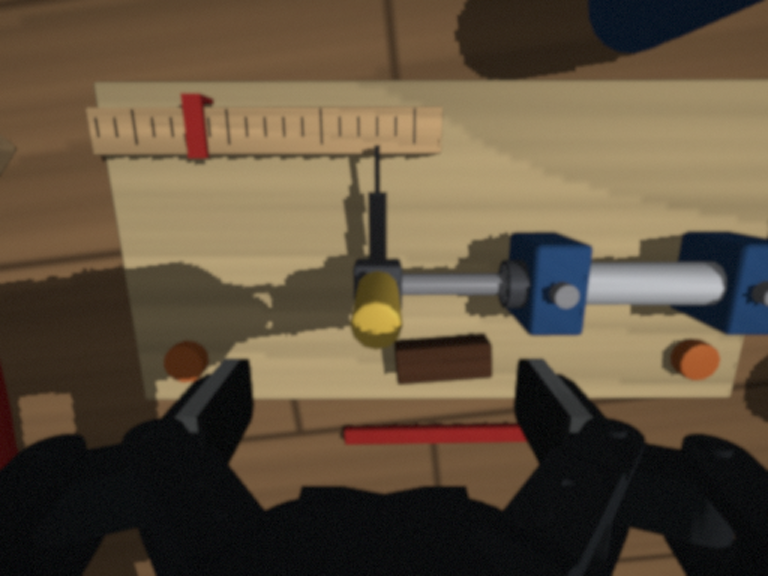

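View pics/scene3.png

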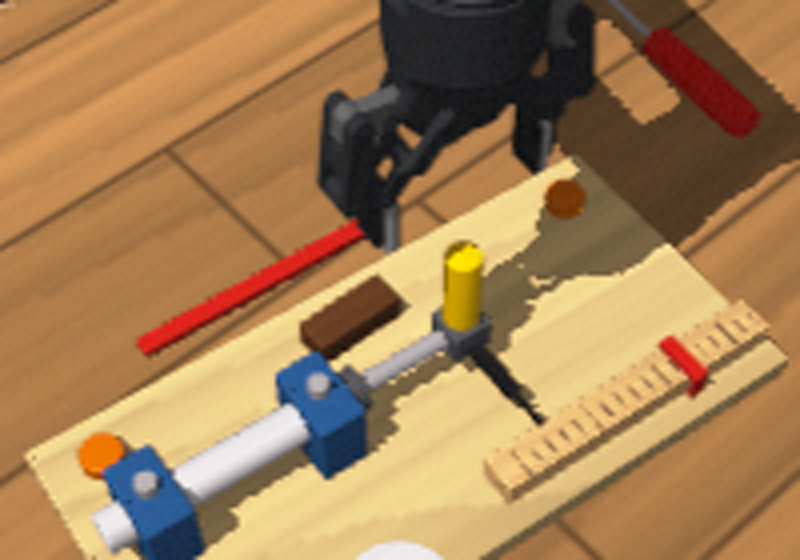

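Both pin heads now sit low on the board. In the wrist view the handle top (377,318) lies midway between the pads (250 and 516), with the pointer at (377,150) and the mark at (195,125). I'll descend onto the handle.

drive_tool:
  series:
    - [3,-3,20,0]
    - [0,0,20,0]
    - [0,0,20,0]
    - [0,0,10,0]
    - [0,0,0,0]

```text
t: 9.55
tool_pos: [0.5702, 0.0665, 0.096]
eef_rot: [180.0, 0.3, -6.7]
ft_force: [-0.9, -0.1, -0.6]
finger_gap: 1.002
grip_force: 0.0
```

```bash
python3 go.py .5716 .0636 .096
```

```text
9.55 [0.5702 0.0665 0.096 ] [179.99   0.26  -6.66] [ -1.2  15.3 102.2   0.   62.7  95.4] [-0.9 -0.1 -0.6] move [1.7 2.7 0. ]
```

drive_tool:
  series:
    - [1.5,2,0,0]
    - [0,0,0,0]
    - [0,0,0,0]
    - [0,0,0,0]
    - [0,0,0,0]
    - [0,0,0,0]
    - [0,0,0,0]
    - [0,0,0,0]
  gripper: -1

```text
t: 10.35
tool_pos: [0.5739, 0.0627, 0.0992]
eef_rot: [180.0, -0.1, -6.7]
ft_force: [-2.4, -4.6, 5.9]
finger_gap: 0.244
grip_force: 58.6
```

drive_tool:
  series:
    - [0,0,0,0]
    - [0,0,0,0]
    - [0,0,0,0]

```text
t: 10.65
tool_pos: [0.5739, 0.0627, 0.0992]
eef_rot: [180.0, -0.1, -6.7]
ft_force: [-2.1, -3.8, 5.8]
finger_gap: 0.24
grip_force: 58.6
```

```bash
python3 go.py .5716 .0636 .096
```

```text
10.65 [0.5739 0.0627 0.0992] [ 1.7995e+02 -6.0000e-02 -6.7200e+00] [-1.600e+00  1.530e+01  1.019e+02 -1.000e-01  6.270e+01  9.520e+01] [-2.1 -3.8  5.8] move [-2.4 -0.6  3.2]
```

drive_tool:
  series:
    - [0,-5,-2,0]
    - [0,-10,0,0]
    - [0,-12,0,0]
    - [0,-13,0,0]
    - [0,-13,0,0]
    - [0,-13,0,0]
    - [0,-10,0,0]
    - [0,-5,0,0]

```text
t: 11.45
tool_pos: [0.5831, 0.1426, 0.0993]
eef_rot: [179.8, -0.0, -6.7]
ft_force: [2.9, -10.0, -3.8]
finger_gap: 0.243
grip_force: 60.6
```

drive_tool:
  series:
    - [0,-3,0,0]
    - [0,0,0,0]
    - [0,0,0,0]

```text
t: 11.75
tool_pos: [0.5834, 0.145, 0.0993]
eef_rot: [179.8, -0.0, -6.7]
ft_force: [3.0, -7.8, -4.4]
finger_gap: 0.241
grip_force: 60.6
```

```bash
python3 go.py .5716 .0636 .096; python3 -c "
from h import *
snap('wrist','w2.png',(150,20,406,200),3)"
```

```text
11.75 [0.5834 0.145  0.0993] [ 1.7984e+02 -1.0000e-02 -6.7300e+00] [  6.5  18.3  98.2  -0.2  63.6 103.3] [ 3.  -7.8 -4.4] move [-2.1 82.2  3.5]
```

View pics/w2.png

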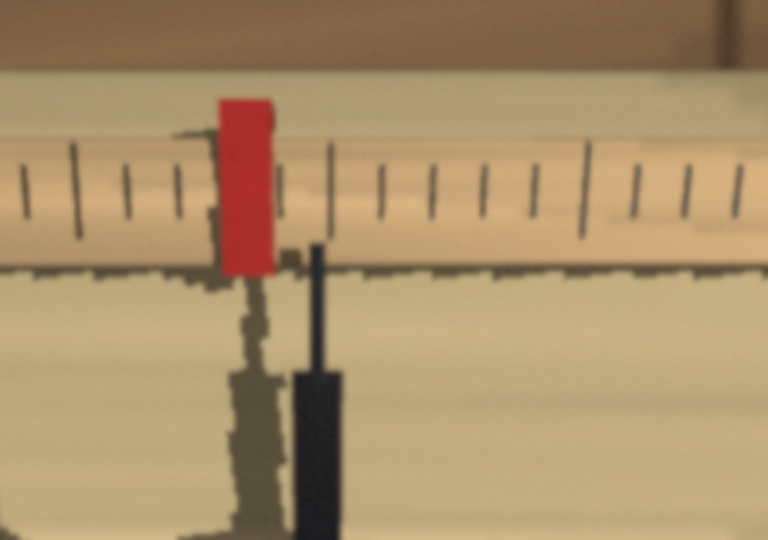

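The pointer tip is at x≈317 and the centre of the red tab at x≈247. The 10 mm tab is 53 px wide, so about 13 mm remain.

drive_tool:
  series:
    - [0,-4,0,0]
    - [0,-5,0,0]
    - [0,-3,0,0]
    - [0,-1,0,0]
    - [0,0,0,0]
    - [0,0,0,0]

```text
t: 12.4
tool_pos: [0.5849, 0.1576, 0.0993]
eef_rot: [179.8, 0.0, -6.7]
ft_force: [1.7, -8.2, -4.8]
finger_gap: 0.241
grip_force: 60.7
```

```bash
python3 -c "
from h import *
snap('wrist','w3.png',(150,20,406,200),3)"
```

```text
(no output)
```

View pics/w3.png

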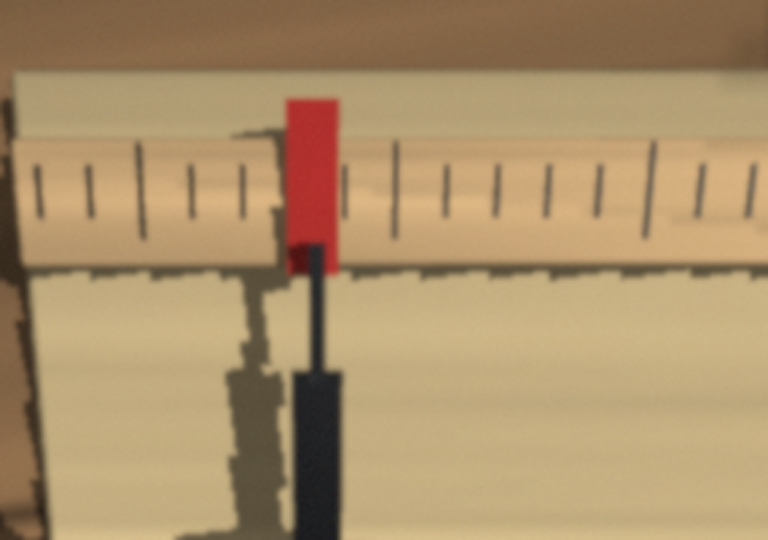

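The pointer (x≈317) lies on the red tab (288–339, centre 313), less than 1 mm off and held steady at 60 N grip. Handing in.

```bash
python3 -c "
from h import *
print(env.sign_off())"
```

```text
the job is handed in; nothing more can be done
None
```

Both pins are pressed home, and the rod is pulled out with its pointer within about 1 mm of the red mark's centre; the gripper is still holding it, and the job is handed in at about 12.5 s.

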